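# Open the bench fume box to its working height

## Robot

A 6-joint arm with a two-finger parallel gripper is mounted at the origin on a cart in front of the work surface, level with it; the furniture and walls round the work are solid. World frame = base frame: x ahead of the robot, y to its left, z up, the work surface at z = 0. Lengths are in m, angles in rad, forces in N, time in s.
With the tool pointing down it reaches from about 0.425 to 0.95 m from the base axis. Payload 3.5 kg.
Tool frame: the origin (TCP) lies between the finger pads; the fingertips stand 14 mm ahead of it and the grasp point (between the pads) lies 5 mm behind it; z points along the fingers, y is the direction in which the jaws open and shut (so a half turn about z gives the same grasp; the last joint's range is limited). The gripper opens to 85 mm and grips with 20 to 120 N. Pads are 22 mm wide; open, the fingers measure 114 mm over their backs; the gripper's body (76 mm by 85 mm) begins 54 mm behind the grasp point. The pads swing forward as they close: fully open they stand 13 mm farther back than shut.
Start: joints at [-1.282, 0.286, 1.577, -0, 1.279, -0.15], TCP at [0.287, -0.611, 0.245] pointing down, gripper open.
Joint ranges: [-2.77, 2.77], [-0.9, 2.22], [0.21, 2.48], [-1.53, 4.67], [0.24, 2.81], [-2.84, 2.84]. Speed limits (rad/s): [2.79, 2.79, 3.14, 3.14, 3.14, 3.14].

## Interface

Orientations are given as a unit quaternion [x, y, z, w].
In Python, from plant import ctrl gives the robot as it stands. The module is installed in compiled form; this text tells all that it offers.
- The arm moves only by the tool servo_tool, never from a script. Its argument "increments" is text: rows parted by semicolons, each of 7 numbers parted by spaces: the turn, a rotation vector about the tool's x, y, z in rad, then the shift along the tool's x, y, z in cm, then the finger opening in cm, from 0 to 8.54. In form: ax ay az dx dy dz claw; .... A call has 1 to 10 rows; each row is the pose to reach, as a shift and turn from the pose commanded when the call began, along the tool's axes at that moment; what a row does not reach only later rows make up. A row lasts 1/12 s, in which the tool goes at most 41.7 mm and 7.16 degrees, less where a joint would pass 70% of its speed; a pose out of reach is approached as far as the arm can. A call with a gripper value outside its range is refused whole. The fingers move at their own pace and stop on an object; "grip_force" is the grip in N (left out, the last holds). Time passes only in rows, so rows that repeat a pose let the fingers close. It gives the time, the measured TCP pose, the force and the opening at its end, in the units of the state.
- ctrl.get_state(): the state, without advancing time (a new reading comes with each control period).
- ctrl.read_camera(name): name is "scene" or "top" or "wrist"; returns (picture, depth): 400x640x3 uint8, red, green, blue; 400x640 float32, m along the optical axis (not along the pixel's ray), 0 where there is no reading.
- ctrl.camera_info(name): a dict with "camera_matrix" (3x3 intrinsics, pixels), "world_to_cam" (4x4, takes a point from world to camera coordinates). Camera axes: x right, y down, z forward; pixel columns grow to the right and rows downward; lengths in m; the calibration is good to about 2 mm. The wrist camera is an equidistant fisheye: a pixel r from the principal point sees the ray r / f radians off the axis. A picture is of the moment at which its call begins: read the wrist's pose just before it. camera_info takes no time and is no camera call; for the wrist camera it gives the pose at the moment of the call.
- ctrl.sign_off(): hands the job in, once; it reports no verdict.
The state is a dict: "time": time; "qpos": joint angles; "dq": joint speeds; "joint_efforts": joint torques, N m; "eef_pos": TCP position; "tcp_rot": TCP orientation; "contact_force": force on the tool from outside, world axes, zero at the start; "wrist_torque": the same for the moment, N m; "opening": opening from 0.0 (shut) to 1.0 (fully open).
Only numpy, scipy, OpenCV 4.12 (cv2) and the standard library are available. Lean on these libraries where they do the work, as an engineer would, in place of code of your own. Each camera call takes 0.05 s, during which the arm holds its last target.

## Task

Open the small fume box on the bench: slide the catch at the right end of the sash clear, then push the sash up from under its front lip, to the height mark, until it bears on the soft stop hidden in the head; the mark only shows roughly where that is. Press it gently but positively against the stop (some 5 to 10 N on the stop), without ramming it, then let go and leave the sash up, resting against the stop; do not disturb the bottles and the pot.

Things in the scene. Friction and masses are not known exactly. Their poses are not given: they have to be found in the camera images.
- hood: Grey bench fume box, fixed, 280 wide, 326 mm high, front open below its head. Origin on the bench below the middle of the sash's front plane; x into the box, y to its left (seen from the robot), z up. Posts at y +-116 to 138 mm, fronts at x -11 mm. An ear with the catch's track, 84 mm high, stands before the right post (x -130 to 10, y -112 to -208; track x -122 to -88 mm). Inner floor 8 mm high.
- head: Head of the box, fixed on it, axes as the hood, origin 250 mm above the hood's. Its fascia (front x -17, two round spring cassettes to x -27 mm) begins 197 mm above the bench. Inside, unseen, a rubber buffer (7 N per mm, 6 mm travel) stops the sash. Set by hand, it is met anywhere from 10 mm below to 10 mm above the sash height that the mark shows: find it by feel.
- sash (a joint): Height of the sash in m: 0 shut (starts 0 to 0.003); it slides straight up. A clear panel in an aluminium frame, 0.6 to 0.8 kg, counterbalanced by springs to within 2 N, with 4 N of guide friction: it takes 2 to 6 N to raise and stays where it is left. Top edge 190 mm above the bench when shut.
- lip_nose (a point): Middle of the centre line of the rounded front edge (7 mm radius) of the sash's bottom lip, a solid aluminium ledge 14 mm thick, 200 mm long in y, reaching 47 mm in front of the sash. The underside lies 7 mm below this point (55 mm above the bench when shut), the top 7 mm above. Fingers tilted about 45 degrees, pointing into the box, can push up under it.
- mark_edge (a point): Lower edge of the small black pointer on the box's left post: the height mark. The lip's top face level with this edge is the marked height.
- catch (a joint): Position of the catch in m: 0 to 0.005 shut, 0.035 fully clear (end stop); it slides along the hood's -y (to the right). Shut, its steel blade lies 5 mm above the lip's right end and blocks the sash; it is clear from 0.028. Friction 2.5 N; it stays where left.
- catch_knob (a point): On the axis of the catch's black upright knob (14 mm diameter, 17 mm at its top), 16 mm below its top and 22 mm above the top of the catch's steel slide. It stands 105 mm in front of the sash plane and, shut, 145 mm right of the box's middle. Tilted fingers keep the wrist clear of the box's head.
- flux_bottle: Small brown bottle, 34 mm diameter, 70 mm high, standing inside the box; leave alone. Origin under its centre.
- ipa_bottle: White bottle, 48 mm diameter, 110 mm high, standing right of the box; leave alone. Origin under its centre.
- tip_jar: Small pot of soldering tips, 40 mm diameter, 58 mm high, right of the box; leave alone. Origin under its centre.

How it is judged:
On the way, in this order (a step that is already met when the one before it is completed fails the run):
1. the catch is slid clear of the lip (value of joint catch above 0.028 m), for 0.2 s.
2. the sash, raised, is pressed against the stop in the head with more than 3 N (value of joint sash above 0.06 m and contact force between sash and head above 3 N), for 0.2 s.
At the end, for the whole second after the job is handed in: The catch is clear (over 28 mm), the sash is up (over 60 mm), at rest, left touching the stop in the head (over 0.4 N) (value of joint catch above 0.028 m and value of joint sash above 0.06 m and contact force between sash and head above 0.4 N and velocity of joint sash between -0.01 and 0.01 m/s).
It fails at once if the sash is rammed against the stop (over 15 N) (contact force between sash and head above 15 N).
It fails at once if the fingers push on the sash with over 30 N (contact force between the fingers and sash above 30 N).
It fails at once if a bystander is moved by over 10 mm (distance of any of ipa_bottle, tip_jar, flux_bottle from where it was at the start of the episode above 0.01 m).
It also fails if it takes over 59 s, if anything falls off the work surface, if the arm or the gripper's body presses on something with over 40 N, if the wrist force passes 120 N, or if a joint passes its speed limit or range.

## Working session

There is one attempt and no reset: what is moved stays moved. The work goes in short steps, Python scripts to look and compute and a tool call to move; the robot and the scene stay as the last step left them, time stands still between calls to the robot, and variables do not carry over. Pictures are saved under pics/ and viewed, and the job is handed in when it is done.

Besides the shell and the picture viewer there is one more tool, called after ">>>" by a JSON object that holds its "method" and its "body", one argument or row to a line. servo_tool: Moves the arm, as the interface text tells. Its arguments: {"type":"object","properties":{"increments":{"type":"string"},"grip_force":{"type":"number"}},"required":["increments"]}

```bash
mkdir -p pics; python3 - <<'E'
from plant import ctrl
import numpy as np,cv2,pickle
s=ctrl.get_state();print(s)
d={}
for n in("scene","top","wrist"):
    i=ctrl.camera_info(n);p,z=ctrl.read_camera(n);d[n]=(i,p,z)
    cv2.imwrite(f"pics/{n}0.png",p[:,:,::-1]);print(n,np.round(i["camera_matrix"],1).tolist(),np.round(i["world_to_cam"],4).tolist())
pickle.dump(d,open("d0.pkl","wb"))
E
```

```text
{'time': 0.0, 'qpos': array([-1.28200988e+00,  2.87208279e-01,  1.57819817e+00, -2.20266281e-05,
        1.27858896e+00, -1.49988087e-01]), 'dq': array([-5.29747325e-04,  4.05894352e-04, -4.73181587e-04, -7.58571726e-05,
       -1.42358606e-03,  1.02477430e-03]), 'joint_efforts': array([-2.10605838e-03, -4.05982983e+01, -2.92625624e+01, -2.46744294e-04,
        5.77288694e-03,  9.48431307e-07]), 'eef_pos': array([ 0.28660824, -0.61043343,  0.24390726]), 'tcp_rot': array([ 9.76029585e-01,  2.17634571e-01, -9.38252134e-05, -1.19775800e-03]), 'contact_force': array([0.17677686, 0.4160821 , 0.94343221]), 'wrist_torque': array([-0.00426193, -0.0340626 ,  0.01945848]), 'opening': 0.9959065069039026}
scene [[480.1, 0.0, 317.1], [0.0, 480.1, 188.7], [0.0, 0.0, 1.0]] [[-0.7502, -0.661, 0.0166, 0.3677], [-0.4182, 0.4549, -0.7863, 0.3693], [0.5122, -0.5968, -0.6177, 1.1346], [0.0, 0.0, 0.0, 1.0]]
top [[495.3, 0.0, 305.0], [0.0, 495.3, 205.4], [0.0, 0.0, 1.0]] [[-0.134, -0.991, 0.004, 0.007], [-0.9463, 0.1268, -0.2974, 0.5619], [0.2942, -0.0437, -0.9547, 1.297], [0.0, 0.0, 0.0, 1.0]]
wrist [[309.7, 0.0, 320.4], [0.0, 309.7, 201.3], [0.0, 0.0, 1.0]] [[0.425, -0.9052, -0.002, -0.6746], [-0.8608, -0.4048, 0.3085, -0.0406], [-0.28, -0.1294, -0.9512, 0.3795], [0.0, 0.0, 0.0, 1.0]]
```

View pics/scene0.png

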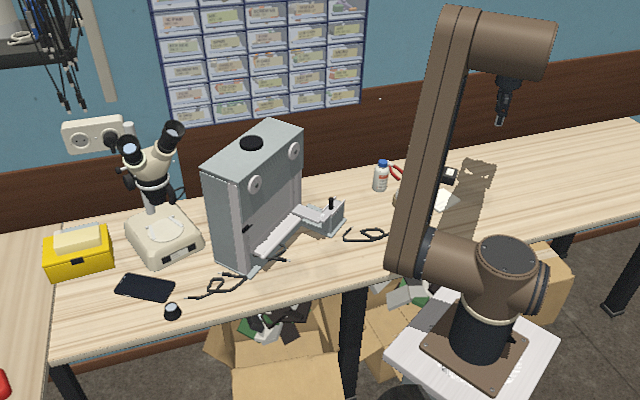

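View pics/top0.png

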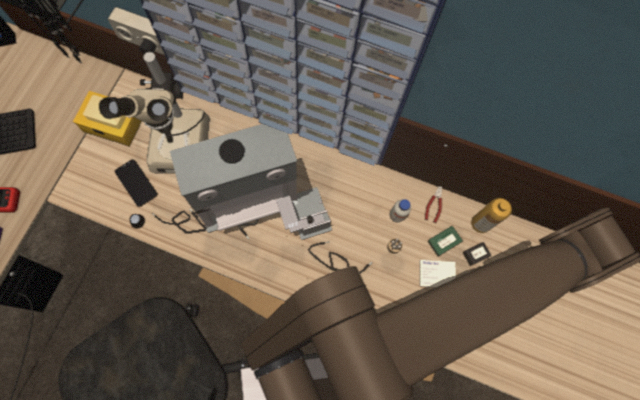

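View pics/wrist0.png

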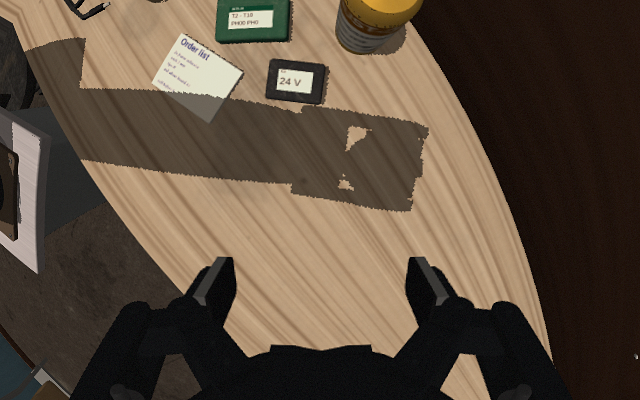

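```bash
python3 - <<'E'
import pickle,cv2
d=pickle.load(open("d0.pkl","rb"))
for n,(x,y) in dict(scene=(190,110),top=(165,120)).items():
    c=d[n][1][y:y+180,x:x+190][:,:,::-1]
    cv2.imwrite(f"pics/{n}0z.png",cv2.resize(c,None,fx=3.3,fy=3.3,interpolation=cv2.INTER_CUBIC)[:600])
E
```

```text
(no output)
```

View pics/scene0z.png

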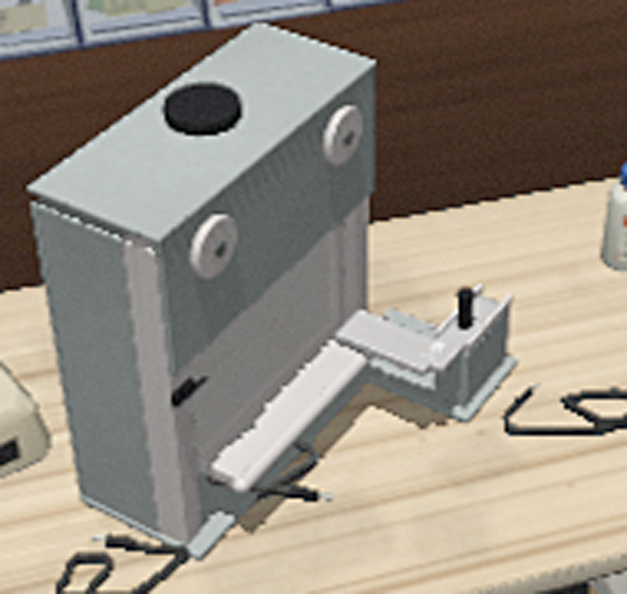

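View pics/top0z.png

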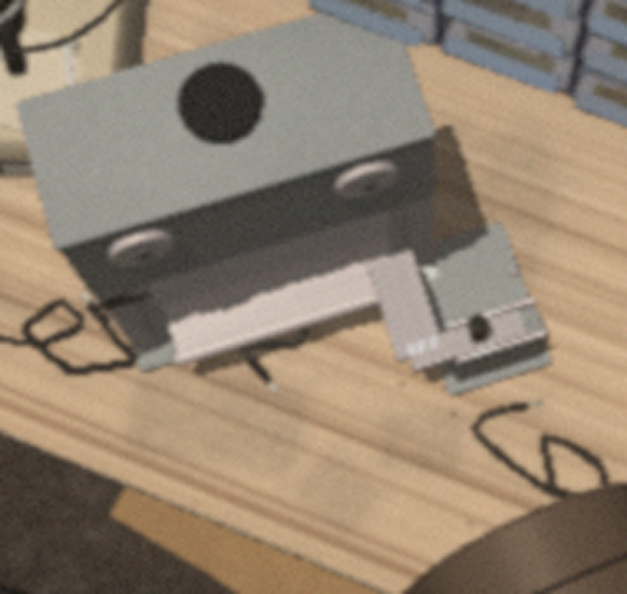

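```bash
cat > h.py <<'E'
import numpy as np,cv2,pickle
def cloud(info,z):
    K=np.array(info["camera_matrix"]);T=np.array(info["world_to_cam"])
    v,u=np.mgrid[:z.shape[0],:z.shape[1]]
    X=np.stack([(u-K[0,2])/K[0,0]*z,(v-K[1,2])/K[1,1]*z,z],-1)
    W=(X-T[:3,3])@T[:3,:3]
    W[z<=0]=np.nan
    return W
def ray(info,u,v):
    K=np.array(info["camera_matrix"]);T=np.array(info["world_to_cam"])
    d=T[:3,:3].T@np.array([(u-K[0,2])/K[0,0],(v-K[1,2])/K[1,1],1]);o=-T[:3,:3].T@T[:3,3]
    return o,d/np.linalg.norm(d)
def tri(rs):
    A=sum(np.eye(3)-np.outer(d,d) for o,d in rs);b=sum((np.eye(3)-np.outer(d,d))@o for o,d in rs)
    p=np.linalg.solve(A,b);return p,[np.linalg.norm(np.cross(p-o,d)) for o,d in rs]
def onz(r,z): o,d=r;return o+d*(z-o[2])/d[2]
E
python3 - <<'E'
from h import *
d=pickle.load(open("d0.pkl","rb"))
for n in("scene","top"):
    i,p,z=d[n];W=cloud(i,z)
    x0,y0=(190,110) if n=="scene" else (165,120)
    S=W[y0:y0+180,x0:x0+190]
    zz=S[...,2]
    roof=S[(zz>.315)&(zz<.335)]
    r=cv2.minAreaRect(roof[:,:2].astype(np.float32));print(n,"roof",len(roof),np.median(roof[:,2]),r,cv2.boxPoints(r).round(4).tolist())
    lipz=S[(zz>.06)&(zz<.085)]
    print(len(lipz), np.nanpercentile(lipz[:,2],[10,50,90]))
    # pixels of interest
    def at(cx,cy): u,v=x0+cx/3.3,y0+cy/3.3; return (round(u,1),round(v,1)),W[int(round(v)),int(round(u))].round(4)
    L=dict(scene=dict(knobtop=(466,292),knobbot=(465,325),lipmid=(285,410),mark=(185,398),catch=(380,340),liprend=(350,350),liplend=(225,470),trackR=(490,310)),
     top=dict(knobtop=(478,325),lipmid=(280,305),catch=(400,300),ear=(480,270)))[n]
    for k,c in L.items(): print(k,*at(*c))
i,p,z=d["top"];W=cloud(i,z)
for u,v in((402,209),(395,245)):print(W[v,u])
E
```

```text
scene roof 2959 0.32742075410685767 ((0.6247499585151672, 0.09231265634298325), (0.12198486924171448, 0.28547289967536926), 10.228643417358398) [[0.5393999814987183, 0.22190000116825104], [0.5900999903678894, -0.05900000035762787], [0.710099995136261, -0.037300001829862595], [0.6593999862670898, 0.243599995970726]]
2566 [0.0645059  0.07192792 0.08319014]
knobtop (331.2, 198.5) [ 0.5084 -0.0773  0.121 ]
knobbot (330.9, 208.5) [ 0.5041 -0.074   0.0881]
lipmid (276.4, 234.2) [0.5563 0.0975 0.0722]
mark (246.1, 230.6) [0.5539 0.201  0.1568]
catch (305.2, 213.0) [ 0.5483 -0.0114  0.0834]
liprend (296.1, 216.1) [0.5681 0.0052 0.071 ]
liplend (258.2, 252.4) [0.5441 0.1763 0.0703]
trackR (338.5, 203.9) [ 0.5054 -0.1077  0.0816]
top roof 5003 0.3260323673618527 ((0.6282917261123657, 0.09442277252674103), (0.12009312957525253, 0.2806702256202698), 10.487597465515137) [[0.5436999797821045, 0.2214999943971634], [0.5947999954223633, -0.054499998688697815], [0.7128999829292297, -0.032600000500679016], [0.6618000268936157, 0.24330000579357147]]
2721 [0.06327352 0.06988653 0.08194417]
knobtop (309.8, 218.5) [ 0.5093 -0.0748  0.1227]
lipmid (249.8, 212.4) [0.5643 0.0874 0.0682]
catch (286.2, 210.9) [ 0.5488 -0.0133  0.0847]
ear (310.5, 201.8) [ 0.59   -0.0875  0.0083]
[ 0.50661064 -0.33014129  0.10298816]
[ 0.42948047 -0.31388987  0.00302878]
```

```bash
cat >> h.py <<'E'
from scipy.spatial.transform import Rotation as R
YAW=np.deg2rad(10.4);XH=np.array([np.cos(YAW),np.sin(YAW),0]);YH=np.array([-np.sin(YAW),np.cos(YAW),0]);ZH=np.array([0,0,1.])
O=np.array([.584,.0855,0])
def hood(x,y,z): return O+x*XH+y*YH+z*ZH
def tohood(p): q=np.asarray(p)-O; return np.array([q@XH,q@YH,q[2]])
def ori(tilt):
    t=np.deg2rad(tilt);z=np.sin(t)*XH-np.cos(t)*ZH;y=-YH;x=np.cross(y,z)
    return R.from_matrix(np.stack([x,y,z],1))
def inc(p,Rt,s=None):
    from plant import ctrl
    s=s or ctrl.get_state();R0=R.from_quat(s["tcp_rot"])
    print("t",round(s["time"],2),"hood",tohood(s["eef_pos"]).round(4),"F",s["contact_force"].round(1),"q",s["qpos"].round(2),"op",round(s["opening"],3))
    print("turn",(R0.inv()*Rt).as_rotvec().round(4),"shift cm",(R0.inv().apply(p-s["eef_pos"])*100).round(2))
E
python3 - <<'E'
from h import *
inc(np.array([.44,-.085,.28]),ori(0))
d=pickle.load(open("d0.pkl","rb"))
i,p,z=d["scene"]
c=p[215:245,230:265]
cv2.imwrite("pics/mark.png",cv2.resize(c[:,:,::-1],None,fx=16,fy=16,interpolation=cv2.INTER_NEAREST))
# dark mask
m=(c.max(2)<60);vs,us=np.nonzero(m);print(list(zip(us+230,vs+215)))
E
```

```text
t 0.15 hood [-0.4181 -0.631   0.2442] F [ 0.4 -0.2  0.6] q [-1.28  0.29  1.58 -0.    1.28 -0.15] op 0.997
turn [-0.0019 -0.      0.2573] shift cm [ 36.21 -41.07  -3.49]
[(np.int64(247), np.int64(225)), (np.int64(250), np.int64(225)), (np.int64(251), np.int64(225)), (np.int64(245), np.int64(226)), (np.int64(246), np.int64(226)), (np.int64(247), np.int64(226)), (np.int64(248), np.int64(226)), (np.int64(249), np.int64(226)), (np.int64(250), np.int64(226)), (np.int64(245), np.int64(227)), (np.int64(246), np.int64(227)), (np.int64(247), np.int64(227)), (np.int64(248), np.int64(227)), (np.int64(249), np.int64(227)), (np.int64(243), np.int64(228)), (np.int64(244), np.int64(228)), (np.int64(245), np.int64(228)), (np.int64(246), np.int64(228)), (np.int64(247), np.int64(228)), (np.int64(248), np.int64(228)), (np.int64(242), np.int64(229)), (np.int64(243), np.int64(229)), (np.int64(244), np.int64(229)), (np.int64(245), np.int64(229)), (np.int64(246), np.int64(229)), (np.int64(247), np.int64(229)), (np.int64(242), np.int64(230)), (np.int64(243), np.int64(230)), (np.int64(244), np.int64(230)), (np.int64(245), np.int64(230)), (np.int64(246), np.int64(230)), (np.int64(242), np.int64(231)), (np.int64(243), np.int64(231)), (np.int64(244), np.int64(231)), (np.int64(245), np.int64(231)), (np.int64(242), np.int64(232)), (np.int64(243), np.int64(232)), (np.int64(244), np.int64(232))]
```

View pics/mark.png

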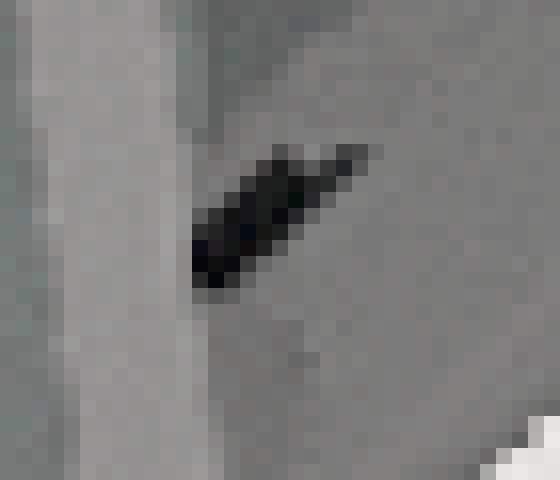

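>>> {"method": "servo_tool", "body": {
  "increments": "0 0 0.257 36.2 -41.1 -3.5 3; 0 0 0.257 36.2 -41.1 -3.5 3; 0 0 0.257 36.2 -41.1 -3.5 3; 0 0 0.257 36.2 -41.1 -3.5 3; 0 0 0.257 36.2 -41.1 -3.5 3; 0 0 0.257 36.2 -41.1 -3.5 3; 0 0 0.257 36.2 -41.1 -3.5 3; 0 0 0.257 36.2 -41.1 -3.5 3; 0 0 0.257 36.2 -41.1 -3.5 3; 0 0 0.257 36.2 -41.1 -3.5 3",
  "grip_force": 20
}}

```text
time: 0.98
eef_pos: [0.4029, -0.2097, 0.2718]
tcp_rot: [0.996, 0.09, 0.0, -0.0]
contact_force: [1.0, -1.1, -0.1]
opening: 0.352
```

```bash
python3 - <<'E'
from h import *
inc(np.array([.44,-.085,.28]),ori(0))
d=pickle.load(open("d0.pkl","rb"))
i,p,z=d["scene"]
for u,v in((243.5,232.8),(248,229.5)):
    o,dd=ray(i,u,v)
    for xp in(-.011,-.015):
        t=((O+xp*XH-o)@XH)/(dd@XH);print(tohood(o+dd*t).round(4))
print(tohood([.5563,.0975,.0722]))
E
```

```text
t 0.98 hood [-0.2314 -0.2577  0.2718] F [ 1.  -1.1 -0.1] q [-0.7  -0.24  2.07  0.    1.32  0.69] op 0.352
turn [-0.0001 -0.0002 -0.0003] shift cm [  5.89 -11.6   -0.82]
[-0.011   0.1314  0.1617]
[-0.015   0.1358  0.1672]
[-0.011   0.1135  0.1587]
[-0.015   0.1181  0.1643]
[-0.0250787   0.01680324  0.0722    ]
```

```bash
python3 - <<'E'
from h import *
inc(hood(-.105,-.145,.20),ori(40))
E
```

```text
t 0.98 hood [-0.2314 -0.2577  0.2718] F [ 1.  -1.1 -0.1] q [-0.7  -0.24  2.07  0.    1.32  0.69] op 0.352
turn [ 1.00e-04  6.98e-01 -3.00e-04] shift cm [ 12.63 -11.27   7.19]
```

>>> {"method": "servo_tool", "body": {
  "increments": "0 0.1 0 3 -4 0 3; 0 0.2 0 6 -8 1 3; 0 0.3 0 9 -11 2 3; 0 0.4 0 11 -11.3 3 3; 0 0.5 0 12.6 -11.3 4 3; 0 0.6 0 12.6 -11.3 5 3; 0 0.7 0 12.6 -11.3 6 3; 0 0.7 0 12.6 -11.3 6 3; 0 0.7 0 12.6 -11.3 6 3"
}}

```text
time: 1.73
eef_pos: [0.5051, -0.0776, 0.2101]
tcp_rot: [0.936, 0.084, 0.339, -0.032]
contact_force: [-0.7, -0.3, -0.2]
opening: 0.355
```

```bash
python3 - <<'E'
from h import *
inc(hood(-.105,-.145,.109),ori(40))
from plant import ctrl
i=ctrl.camera_info("wrist");p,z=ctrl.read_camera("wrist");cv2.imwrite("pics/w1.png",p[:,:,::-1])
p,z=ctrl.read_camera("scene");cv2.imwrite("pics/s1.png",p[:,:,::-1])
E
```

```text
t 1.73 hood [-0.107  -0.1462  0.2101] F [-0.7 -0.3 -0.2] q [-0.56 -0.34  2.36  0.73  0.71  0.37] op 0.355
turn [-0.0014  0.0028 -0.0024] shift cm [-6.33 -0.09  7.89]
```

View pics/w1.png

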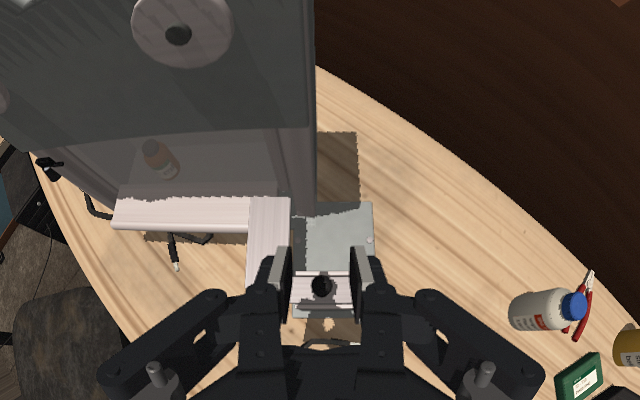

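View pics/s1.png

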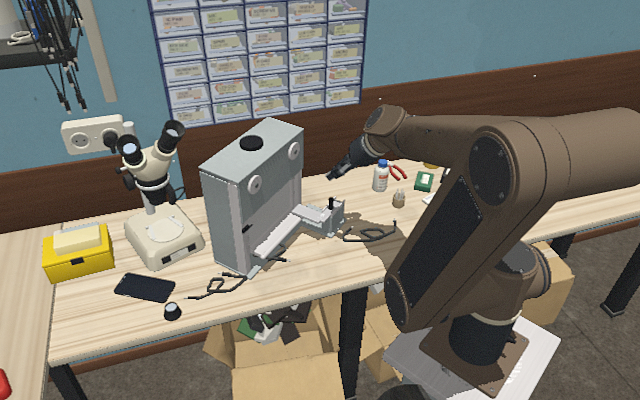

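>>> {"method": "servo_tool", "body": {
  "increments": "0 0 0 -1.3 0 1.6 3; 0 0 0 -2.5 0 3.2 3; 0 0 0 -3.8 0 4.7 3; 0 0 0 -4.7 0 5.8 3; 0 0 0 -5.5 0 6.8 3; 0 0 0 -6 0 7.4 3; 0 0 0 -6.3 0 7.8 3; 0 0 0 -6.3 0 7.8 3; 0 0 0 -6.3 0 7.8 3"
}}

```text
time: 2.58
eef_pos: [0.5097, -0.078, 0.1129]
tcp_rot: [0.935, 0.086, 0.342, -0.031]
contact_force: [0.4, 0.5, 0.3]
opening: 0.351
```

```bash
python3 - <<'E'
from h import *
inc(hood(-.105,-.187,.109),ori(40))
from plant import ctrl
p,z=ctrl.read_camera("wrist");cv2.imwrite("pics/w2.png",p[:,:,::-1])
E
```

```text
t 2.58 hood [-0.1026 -0.1474  0.1129] F [0.4 0.5 0.3] q [-0.56 -0.14  2.41  1.01  0.54  0.02] op 0.351
turn [ 0.0003 -0.0029  0.0013] shift cm [-0.44  3.96  0.14]
```

View pics/w2.png

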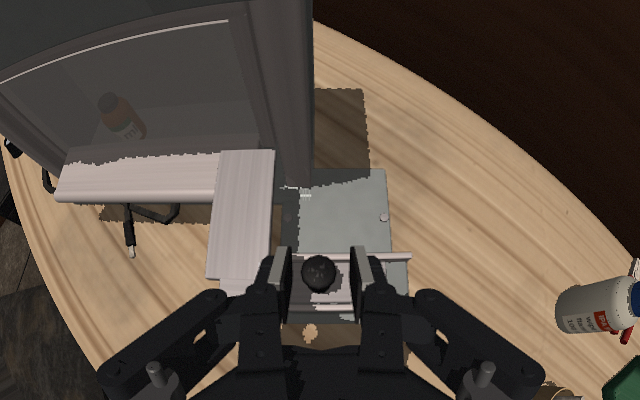

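>>> {"method": "servo_tool", "body": {
  "increments": "0 0 0 0 0.5 0 3; 0 0 0 0 1 0 3; 0 0 0 0 1.4 0 3; 0 0 0 0 1.8 0 3; 0 0 0 0 2.2 0 3; 0 0 0 0 2.6 0 3; 0 0 0 0 3 0 3; 0 0 0 0 3.4 0 3; 0 0 0 0 3.7 0 3; 0 0 0 0 3.7 0 3"
}}

```text
time: 3.47
eef_pos: [0.5153, -0.1148, 0.1116]
tcp_rot: [0.936, 0.085, 0.341, -0.031]
contact_force: [-0.4, 1.1, 0.0]
opening: 0.351
```

>>> {"method": "servo_tool", "body": {
  "increments": "0 0 0 0 0.2 0 3; 0 0 0 0 0.4 0 3; 0 0 0 0 0.5 0 3; 0 0 0 0 0.5 0 3; 0 0 0 0 0.5 0 3"
}}

```text
time: 3.88
eef_pos: [0.5159, -0.1178, 0.1114]
tcp_rot: [0.935, 0.086, 0.341, -0.032]
contact_force: [-1.4, 5.0, 2.9]
opening: 0.349
```

```bash
python3 - <<'E'
from h import *
inc(hood(-.105,-.187,.109),ori(40))
from plant import ctrl
p,z=ctrl.read_camera("wrist");cv2.imwrite("pics/w3.png",p[:,:,::-1])
E
```

```text
t 3.88 hood [-0.1037 -0.1877  0.1114] F [-1.4  5.   2.9] q [-0.64 -0.08  2.37  1.02  0.59 -0.05] op 0.349
turn [-0.003  -0.0016  0.0004] shift cm [-0.25 -0.07  0.1 ]
```

View pics/w3.png

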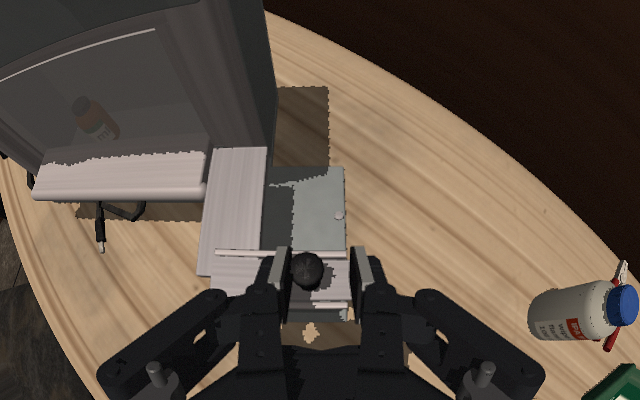

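>>> {"method": "servo_tool", "body": {
  "increments": "0 0 0 0 0.1 0 3; 0 0 0 0 0.2 0 3; 0 0 0 0 0.2 0 3; 0 0 0 0 0.2 0 3"
}}

```text
time: 4.27
eef_pos: [0.5159, -0.118, 0.1112]
tcp_rot: [0.935, 0.087, 0.341, -0.035]
contact_force: [-1.6, 9.5, 4.3]
opening: 0.353
```

>>> {"method": "servo_tool", "body": {
  "increments": "0 0 0 0 -0.5 0 3; 0 0 0 0 -1 0 3; 0 0 0 0 -1 0 3; 0 0 0 1.5 -1 -1.8 3; 0 0 0 3 -1 -3.6 3; 0 0 0 4.4 -1.5 -5.2 3; 0 0 0 5 -4 -5.8 3; 0 0 0 5 -7 -5.8 3; 0 0 0 5 -10 -5.8 3; 0 0 0 5 -10 -5.8 3"
}}

```text
time: 5.1
eef_pos: [0.498, -0.0188, 0.1878]
tcp_rot: [0.935, 0.087, 0.341, -0.032]
contact_force: [-0.2, -0.1, -0.4]
opening: 0.349
```

```bash
python3 - <<'E'
from h import *
inc(hood(-.095,0.0,.19),ori(45))
from plant import ctrl
p,z=ctrl.read_camera("wrist");cv2.imwrite("pics/w4.png",p[:,:,::-1])
i=ctrl.camera_info("wrist");T=np.array(i["world_to_cam"]);s=ctrl.get_state()
print("cam in tool",R.from_quat(s["tcp_rot"]).inv().apply(-T[:3,:3].T@T[:3,3]-s["eef_pos"]).round(3))
E
```

```text
t 5.1 hood [-0.1034 -0.0871  0.1878] F [-0.2 -0.1 -0.4] q [-0.42 -0.37  2.42  0.71  0.6   0.46] op 0.349
turn [-0.0034  0.0855  0.0033] shift cm [ 0.82 -8.7   0.4 ]
cam in tool [ 0.078  0.001 -0.128]
```

View pics/w4.png

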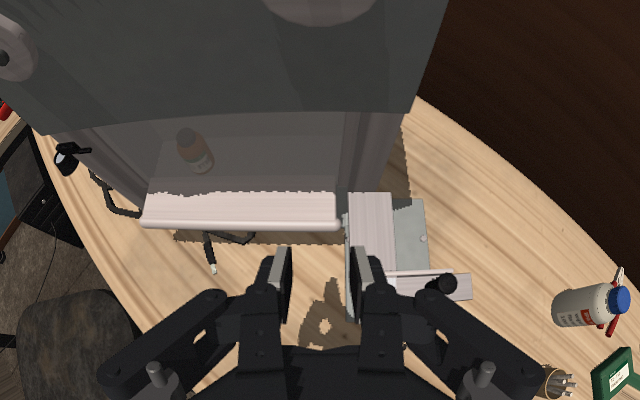

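>>> {"method": "servo_tool", "body": {
  "increments": "0 0.03 0 0.3 -3 0 0; 0 0.06 0 0.6 -6 0.2 0; 0 0.085 0 0.8 -8.7 0.4 0; 0 0.085 0 0.8 -8.7 0.4 0; 0 0.085 0 0.8 -8.7 0.4 0"
}}

```text
time: 5.57
eef_pos: [0.4921, 0.0651, 0.1901]
tcp_rot: [0.92, 0.085, 0.381, -0.035]
contact_force: [0.2, 0.0, -0.1]
opening: 0.0
```

```bash
python3 - <<'E'
from h import *
inc(hood(-.09,0.0,.042),ori(45))
E
```

```text
t 5.57 hood [-0.094  -0.0035  0.1901] F [ 0.2  0.  -0.1] q [-0.2  -0.42  2.48  0.7   0.42  0.63] op 0.0
turn [-0.0004  0.0005  0.0017] shift cm [-10.18  -0.36  10.76]
```

```bash
python3 - <<'E'
from h import *
inc(hood(-.075,0.0,.11),ori(45))
E
```

```text
t 5.57 hood [-0.094  -0.0035  0.1901] F [ 0.2  0.  -0.1] q [-0.2  -0.42  2.48  0.7   0.42  0.63] op 0.0
turn [-0.0004  0.0005  0.0017] shift cm [-4.31 -0.35  7.01]
```

>>> {"method": "servo_tool", "body": {
  "increments": "0 0 0 -0.6 -0.1 1.4 0; 0 0 0 -1.7 -0.2 2.8 0; 0 0 0 -2.8 -0.3 4.5 0; 0 0 0 -3.8 -0.3 6 0; 0 0 0 -4.3 -0.3 7 0; 0 0 0 -4.3 -0.3 7 0; 0 0 0 -4.3 -0.3 7 0"
}}

```text
time: 6.15
eef_pos: [0.5109, 0.0696, 0.11]
tcp_rot: [0.921, 0.083, 0.38, -0.034]
contact_force: [0.1, -0.2, 0.2]
opening: -0.005
```

```bash
python3 - <<'E'
from h import *
inc(hood(-.075,0.0,.04),ori(45))
E
```

```text
t 6.15 hood [-0.0748 -0.0024  0.11  ] F [ 0.1 -0.2  0.2] q [-0.18 -0.17  2.48  1.26  0.26  0.06] op -0.005
turn [ 0.0018  0.0018 -0.0019] shift cm [-4.96 -0.24  4.95]
```

>>> {"method": "servo_tool", "body": {
  "increments": "0 0 0 -0.9 -0.2 0.6 0; 0 0 0 -1.6 -0.2 1.3 0; 0 0 0 -2.3 -0.2 2 0; 0 0 0 -2.8 -0.2 2.7 0; 0 0 0 -2.8 -0.2 2.7 0; 0 0 0 -2.8 -0.2 2.7 0"
}}

```text
time: 6.65
eef_pos: [0.511, 0.0725, 0.0725]
tcp_rot: [0.92, 0.083, 0.381, -0.034]
contact_force: [-0.4, -0.0, 1.1]
opening: -0.002
```

```bash
python3 - <<'E'
from h import *
inc(hood(-.075,0.0,.04),ori(45))
from plant import ctrl
p,z=ctrl.read_camera("wrist");cv2.imwrite("pics/w5.png",p[:,:,::-1])
E
```

```text
t 6.65 hood [-0.0742  0.0004  0.0725] F [-0.4 -0.   1.1] q [-0.17 -0.06  2.48  1.7   0.25 -0.39] op -0.002
turn [ 0.0008 -0.0003 -0.0003] shift cm [-2.36  0.04  2.24]
```

View pics/w5.png

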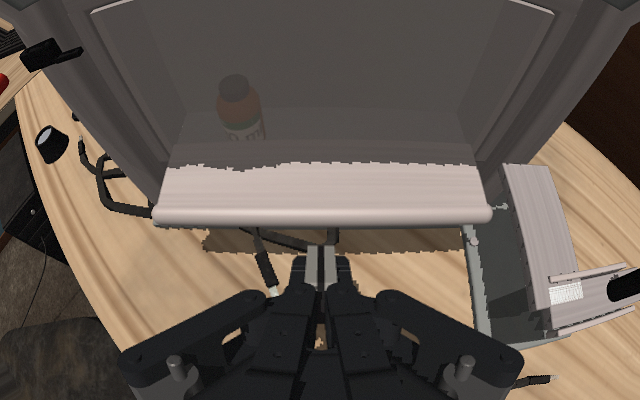

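>>> {"method": "servo_tool", "body": {
  "increments": "0 0 0 -0.7 0 0.6 0; 0 0 0 -1.4 0 1.2 0; 0 0 0 -2 0 1.8 0; 0 0 0 -2.4 0 2.2 0; 0 0 0 -2.2 0 2.4 0; 0 0 0 -1.8 0 2.8 0; 0 0 0 -1.5 0 3.1 0; 0 0 0 -1.5 0 3.1 0; 0 0 0 -1.5 0 3.1 0"
}}

```text
time: 7.45
eef_pos: [0.5224, 0.0753, 0.04]
tcp_rot: [0.92, 0.084, 0.382, -0.035]
contact_force: [0.4, 0.3, 0.4]
opening: -0.001
```

```bash
python3 - <<'E'
from h import *
inc(hood(-.05,0.0,.046),ori(45))
from plant import ctrl
p,z=ctrl.read_camera("wrist");cv2.imwrite("pics/w6.png",p[:,:,::-1])
p,z=ctrl.read_camera("scene");cv2.imwrite("pics/s6.png",cv2.resize(p[110:290,190:380,::-1],None,fx=3.3,fy=3.3))
E
```

```text
t 7.45 hood [-0.0625  0.001   0.04  ] F [0.4 0.3 0.4] q [-0.16  0.06  2.45  2.07  0.27 -0.76] op -0.001
turn [-0.0001 -0.001   0.0009] shift cm [1.3  0.11 0.46]
```

View pics/w6.png

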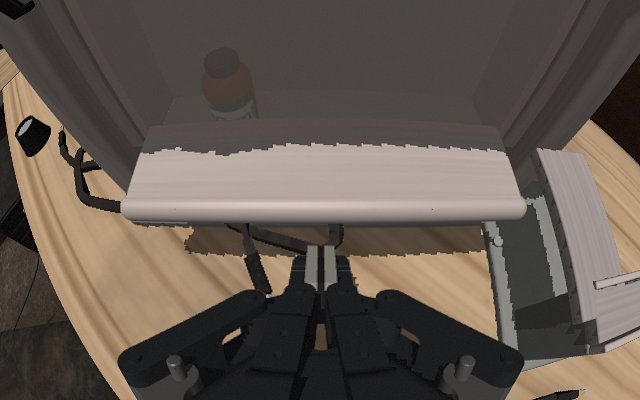

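View pics/s6.png

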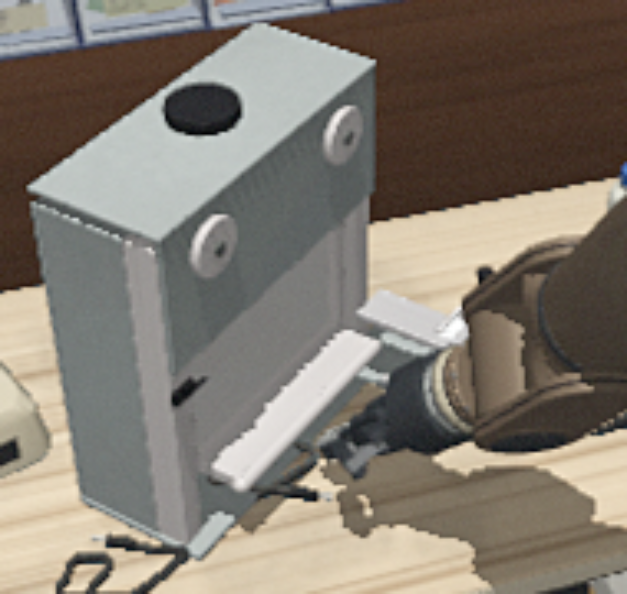

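>>> {"method": "servo_tool", "body": {
  "increments": "0 0 0 0.3 0.1 0.3 0; 0 0 0 0.7 0.1 0.7 0; 0 0 0 0.7 0.1 0.7 0; 0 0 0 1 0.1 0.4 0; 0 0 0 1.2 0.1 0.2 0; 0 0 0 1.4 0.1 0 0; 0 0 0 1.4 0.1 0 0; 0 0 0 1.4 0.1 0 0"
}}

```text
time: 8.22
eef_pos: [0.5314, 0.0761, 0.049]
tcp_rot: [0.92, 0.084, 0.381, -0.035]
contact_force: [0.4, 0.4, 0.7]
opening: -0.004
```

>>> {"method": "servo_tool", "body": {
  "increments": "0 0 0 0.3 0 -0.3 0; 0 0 0 0.7 0 -0.7 0; 0 0 0 1.1 0 -1.1 0; 0 0 0 1.4 0 -1.4 0; 0 0 0 1.4 0 -1.4 0; 0 0 0 1.4 0 -1.4 0"
}}

```text
time: 8.72
eef_pos: [0.5296, 0.0761, 0.067]
tcp_rot: [0.921, 0.084, 0.379, -0.034]
contact_force: [-5.0, -1.8, -0.9]
opening: -0.001
```

```bash
python3 - <<'E'
from h import *
inc(hood(-.053,0.0,.10),ori(45))
from plant import ctrl
p,z=ctrl.read_camera("wrist");cv2.imwrite("pics/w7.png",p[:,:,::-1])
E
```

```text
t 8.72 hood [-0.0552  0.0006  0.067 ] F [-5.  -1.8 -0.9] q [-0.15 -0.    2.44  1.77  0.24 -0.45] op -0.001
turn [0.     0.004  0.0002] shift cm [ 2.48  0.06 -2.19]
```

View pics/w7.png

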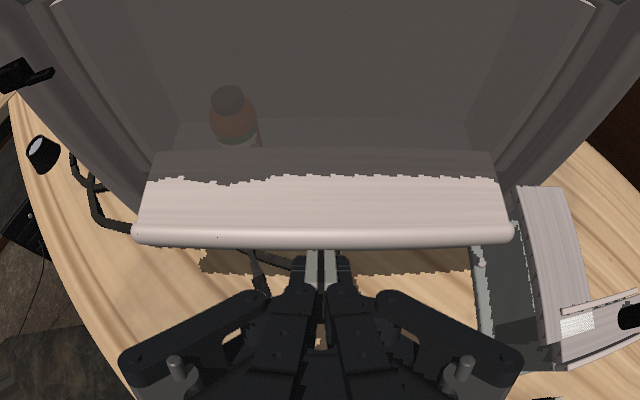

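```bash
python3 - <<'E'
from h import *
from plant import ctrl
i=ctrl.camera_info("scene");p,z=ctrl.read_camera("scene");cv2.imwrite("pics/s7.png",cv2.resize(p[180:290,220:340,::-1],None,fx=5,fy=5,interpolation=cv2.INTER_CUBIC))
def lip(z):
    W=cloud(i,z)[180:290,220:340];H=(W-O)@np.stack([XH,YH,ZH],1)
    m=(H[...,0]>-.035)&(H[...,0]<-.008)&(H[...,1]>.03)&(H[...,1]<.09)&(H[...,2]<.19);v=H[m][:,2];print(len(v),np.percentile(v,[5,20,40,50,60,80,95]).round(4))
lip(z);lip(pickle.load(open("d0.pkl","rb"))["scene"][2])
E
```

```text
338 [0.0009 0.0069 0.0105 0.0127 0.0806 0.0827 0.0845]
317 [0.0003 0.0068 0.0105 0.0142 0.0687 0.0709 0.0732]
```

View pics/s7.png

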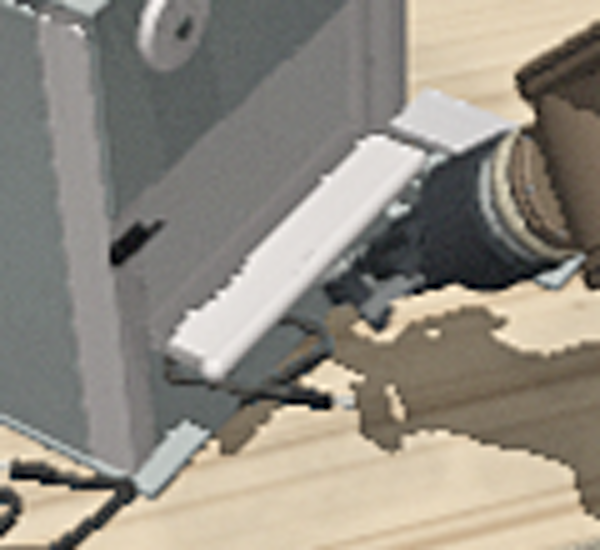

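>>> {"method": "servo_tool", "body": {
  "increments": "0 0 0 0.25 0 -0.35 0; 0 0 0 0.5 0 -0.65 0; 0 0 0 0.8 0 -0.9 0; 0 0 0 1.1 0 -1.2 0; 0 0 0 1.4 0 -1.5 0; 0 0 0 1.7 0 -1.8 0; 0 0 0 2 0 -2.1 0; 0 0 0 2.3 0 -2.4 0; 0 0 0 2.5 0 -2.6 0; 0 0 0 2.7 0 -2.8 0"
}}

```text
time: 9.65
eef_pos: [0.5287, 0.0759, 0.1051]
tcp_rot: [0.921, 0.084, 0.379, -0.035]
contact_force: [-3.9, -3.0, -5.4]
opening: -0.001
```

```bash
cat > chk.py <<'E'
from h import *
from plant import ctrl
inc(hood(-.053,0.0,.12),ori(45))
i=ctrl.camera_info("scene");p,z=ctrl.read_camera("scene")
H=(cloud(i,z)[150:290,220:340]-O)@np.stack([XH,YH,ZH],1)
m=(H[...,0]>-.035)&(H[...,0]<-.008)&(H[...,1]>.03)&(H[...,1]<.09)&(H[...,2]<.19)&(H[...,2]>.05)
v=H[m][:,2];print("lip top",len(v),np.percentile(v,[20,50,80]).round(4)," (shut .0705)")
E
python3 chk.py
```

```text
t 9.65 hood [-0.0562  0.0005  0.1051] F [-3.9 -3.  -5.4] q [-0.15 -0.11  2.43  1.32  0.24  0.02] op -0.001
turn [-0.0002  0.0053 -0.0003] shift cm [ 1.28  0.05 -0.84]
lip top 160 [0.1181 0.1195 0.1209]  (shut .0705)
```

>>> {"method": "servo_tool", "body": {
  "increments": "0 0 0 0.15 0 -0.2 0; 0 0 0 0.3 0 -0.35 0; 0 0 0 0.45 0 -0.5 0; 0 0 0 0.6 0 -0.65 0; 0 0 0 0.75 0 -0.8 0; 0 0 0 0.9 0 -0.95 0; 0 0 0 1.05 0 -1.1 0; 0 0 0 1.2 0 -1.25 0; 0 0 0 1.3 0 -1.35 0; 0 0 0 1.4 0 -1.45 0"
}}

```text
time: 10.53
eef_pos: [0.5286, 0.0761, 0.1256]
tcp_rot: [0.921, 0.084, 0.379, -0.035]
contact_force: [-5.5, -3.2, -5.4]
opening: 0.0
```

```bash
python3 chk.py
```

```text
t 10.53 hood [-0.0562  0.0007  0.1256] F [-5.5 -3.2 -5.4] q [-0.15 -0.16  2.43  1.11  0.26  0.23] op 0.0
turn [-0.0014  0.0047  0.    ] shift cm [-0.16  0.07  0.63]
lip top 165 [0.1383 0.14   0.1412]  (shut .0705)
```

>>> {"method": "servo_tool", "body": {
  "increments": "0 0 0 0.07 0 -0.07 0; 0 0 0 0.14 0 -0.14 0; 0 0 0 0.21 0 -0.21 0; 0 0 0 0.28 0 -0.28 0; 0 0 0 0.28 0 -0.28 0; 0 0 0 0.28 0 -0.28 0"
}}

```text
time: 11.08
eef_pos: [0.5286, 0.0761, 0.1297]
tcp_rot: [0.921, 0.084, 0.379, -0.035]
contact_force: [-7.0, -4.0, -3.6]
opening: -0.003
```

>>> {"method": "servo_tool", "body": {
  "increments": "0 0 0 0.04 0 -0.04 0; 0 0 0 0.07 0 -0.07 0; 0 0 0 0.07 0 -0.07 0"
}}

```text
time: 11.33
eef_pos: [0.5286, 0.0761, 0.1306]
tcp_rot: [0.921, 0.084, 0.379, -0.035]
contact_force: [-6.0, -4.1, -4.2]
opening: -0.004
```

>>> {"method": "servo_tool", "body": {
  "increments": "0 0 0 0.04 0 -0.04 0; 0 0 0 0.07 0 -0.07 0; 0 0 0 0.07 0 -0.07 0"
}}

```text
time: 11.58
eef_pos: [0.5286, 0.0761, 0.1315]
tcp_rot: [0.921, 0.084, 0.379, -0.035]
contact_force: [-6.9, -3.2, -5.3]
opening: 0.0
```

>>> {"method": "servo_tool", "body": {
  "increments": "0 0 0 0.04 0 -0.04 0; 0 0 0 0.07 0 -0.07 0; 0 0 0 0.07 0 -0.07 0"
}}

```text
time: 11.83
eef_pos: [0.5286, 0.0761, 0.1325]
tcp_rot: [0.921, 0.084, 0.379, -0.035]
contact_force: [-5.8, -4.7, -4.4]
opening: 0.002
```

>>> {"method": "servo_tool", "body": {
  "increments": "0 0 0 0.04 0 -0.04 0; 0 0 0 0.07 0 -0.07 0; 0 0 0 0.07 0 -0.07 0"
}}

```text
time: 12.08
eef_pos: [0.5286, 0.0761, 0.1335]
tcp_rot: [0.921, 0.084, 0.379, -0.035]
contact_force: [-6.1, -3.3, -3.9]
opening: -0.0
```

>>> {"method": "servo_tool", "body": {
  "increments": "0 0 0 0.04 0 -0.04 0; 0 0 0 0.07 0 -0.07 0; 0 0 0 0.07 0 -0.07 0"
}}

```text
time: 12.33
eef_pos: [0.5286, 0.0761, 0.1344]
tcp_rot: [0.921, 0.084, 0.379, -0.035]
contact_force: [-5.9, -3.7, -4.5]
opening: -0.002
```

>>> {"method": "servo_tool", "body": {
  "increments": "0 0 0 0.04 0 -0.04 0; 0 0 0 0.07 0 -0.07 0; 0 0 0 0.07 0 -0.07 0"
}}

```text
time: 12.58
eef_pos: [0.5286, 0.0761, 0.1354]
tcp_rot: [0.921, 0.084, 0.379, -0.035]
contact_force: [-7.0, -4.3, -4.7]
opening: -0.002
```

>>> {"method": "servo_tool", "body": {
  "increments": "0 0 0 0.04 0 -0.04 0; 0 0 0 0.07 0 -0.07 0; 0 0 0 0.07 0 -0.07 0"
}}

```text
time: 12.83
eef_pos: [0.5286, 0.076, 0.1364]
tcp_rot: [0.921, 0.084, 0.379, -0.035]
contact_force: [-5.7, -4.3, -5.1]
opening: -0.002
```

>>> {"method": "servo_tool", "body": {
  "increments": "0 0 0 0.04 0 -0.04 0; 0 0 0 0.07 0 -0.07 0; 0 0 0 0.07 0 -0.07 0"
}}

```text
time: 13.08
eef_pos: [0.5286, 0.0761, 0.1374]
tcp_rot: [0.921, 0.084, 0.379, -0.035]
contact_force: [-5.6, -3.6, -4.2]
opening: -0.002
```

>>> {"method": "servo_tool", "body": {
  "increments": "0 0 0 0.04 0 -0.04 0; 0 0 0 0.07 0 -0.07 0; 0 0 0 0.07 0 -0.07 0"
}}

```text
time: 13.33
eef_pos: [0.5286, 0.0761, 0.1384]
tcp_rot: [0.921, 0.084, 0.379, -0.035]
contact_force: [-6.3, -3.7, -3.5]
opening: 0.0
```

>>> {"method": "servo_tool", "body": {
  "increments": "0 0 0 0.04 0 -0.04 0; 0 0 0 0.07 0 -0.07 0; 0 0 0 0.07 0 -0.07 0"
}}

```text
time: 13.58
eef_pos: [0.5286, 0.0761, 0.1394]
tcp_rot: [0.921, 0.084, 0.379, -0.035]
contact_force: [-6.4, -3.3, -4.7]
opening: 0.0
```

>>> {"method": "servo_tool", "body": {
  "increments": "0 0 0 0.04 0 -0.04 0; 0 0 0 0.07 0 -0.07 0; 0 0 0 0.07 0 -0.07 0"
}}

```text
time: 13.83
eef_pos: [0.5286, 0.0761, 0.1403]
tcp_rot: [0.921, 0.084, 0.379, -0.035]
contact_force: [-5.9, -3.7, -3.9]
opening: -0.004
```

>>> {"method": "servo_tool", "body": {
  "increments": "0 0 0 0.04 0 -0.04 0; 0 0 0 0.07 0 -0.07 0; 0 0 0 0.07 0 -0.07 0"
}}

```text
time: 14.08
eef_pos: [0.5286, 0.0761, 0.1413]
tcp_rot: [0.921, 0.084, 0.379, -0.035]
contact_force: [-5.8, -3.8, -4.3]
opening: -0.003
```

>>> {"method": "servo_tool", "body": {
  "increments": "0 0 0 0.04 0 -0.04 0; 0 0 0 0.07 0 -0.07 0; 0 0 0 0.07 0 -0.07 0"
}}

```text
time: 14.33
eef_pos: [0.5286, 0.0761, 0.1423]
tcp_rot: [0.921, 0.084, 0.379, -0.035]
contact_force: [-5.5, -3.8, -3.8]
opening: 0.002
```

>>> {"method": "servo_tool", "body": {
  "increments": "0 0 0 0.04 0 -0.04 0; 0 0 0 0.07 0 -0.07 0; 0 0 0 0.07 0 -0.07 0"
}}

```text
time: 14.58
eef_pos: [0.5286, 0.0761, 0.1433]
tcp_rot: [0.921, 0.084, 0.379, -0.035]
contact_force: [-5.1, -4.1, -4.8]
opening: 0.0
```

```bash
python3 chk.py
```

```text
t 14.58 hood [-0.0562  0.0007  0.1433] F [-5.1 -4.1 -4.8] q [-0.15 -0.2   2.42  0.96  0.29  0.38] op 0.0
turn [-0.002   0.0051  0.0001] shift cm [-1.41  0.08  1.88]
lip top 163 [0.1564 0.1577 0.1589]  (shut .0705)
```

>>> {"method": "servo_tool", "body": {
  "increments": "0 0 0 0.04 0 -0.04 0; 0 0 0 0.07 0 -0.07 0; 0 0 0 0.07 0 -0.07 0"
}}

```text
time: 14.88
eef_pos: [0.5286, 0.0761, 0.1443]
tcp_rot: [0.921, 0.084, 0.379, -0.035]
contact_force: [-6.9, -3.6, -4.6]
opening: -0.003
```

>>> {"method": "servo_tool", "body": {
  "increments": "0 0 0 0.04 0 -0.04 0; 0 0 0 0.07 0 -0.07 0; 0 0 0 0.07 0 -0.07 0"
}}

```text
time: 15.13
eef_pos: [0.5286, 0.0761, 0.1452]
tcp_rot: [0.921, 0.084, 0.379, -0.035]
contact_force: [-5.2, -4.4, -4.4]
opening: -0.001
```

>>> {"method": "servo_tool", "body": {
  "increments": "0 0 0 0.04 0 -0.04 0; 0 0 0 0.07 0 -0.07 0; 0 0 0 0.07 0 -0.07 0"
}}

```text
time: 15.38
eef_pos: [0.5286, 0.0761, 0.1462]
tcp_rot: [0.921, 0.084, 0.379, -0.035]
contact_force: [-6.2, -4.4, -4.4]
opening: -0.0
```

>>> {"method": "servo_tool", "body": {
  "increments": "0 0 0 0.04 0 -0.04 0; 0 0 0 0.07 0 -0.07 0; 0 0 0 0.07 0 -0.07 0"
}}

```text
time: 15.63
eef_pos: [0.5286, 0.0761, 0.1472]
tcp_rot: [0.921, 0.084, 0.379, -0.035]
contact_force: [-5.5, -3.7, -5.5]
opening: -0.002
```

>>> {"method": "servo_tool", "body": {
  "increments": "0 0 0 0.04 0 -0.04 0; 0 0 0 0.07 0 -0.07 0; 0 0 0 0.07 0 -0.07 0"
}}

```text
time: 15.88
eef_pos: [0.5286, 0.0761, 0.1482]
tcp_rot: [0.921, 0.084, 0.379, -0.035]
contact_force: [-6.0, -5.2, -5.3]
opening: 0.004
```

>>> {"method": "servo_tool", "body": {
  "increments": "0 0 0 0.04 0 -0.04 0; 0 0 0 0.07 0 -0.07 0; 0 0 0 0.07 0 -0.07 0"
}}

```text
time: 16.13
eef_pos: [0.5285, 0.0761, 0.149]
tcp_rot: [0.921, 0.084, 0.378, -0.035]
contact_force: [-4.2, -4.3, -8.2]
opening: -0.002
```

>>> {"method": "servo_tool", "body": {
  "increments": "0 0 0 0.02 0 -0.02 0; 0 0 0 0.035 0 -0.035 0; 0 0 0 0.035 0 -0.035 0"
}}

```text
time: 16.38
eef_pos: [0.5285, 0.0761, 0.1494]
tcp_rot: [0.921, 0.084, 0.378, -0.035]
contact_force: [-3.4, -5.0, -9.3]
opening: -0.003
```

>>> {"method": "servo_tool", "body": {
  "increments": "0 0 0 0.02 0 -0.02 0; 0 0 0 0.035 0 -0.035 0; 0 0 0 0.035 0 -0.035 0; 0 0 0 0.035 0 -0.035 0; 0 0 0 0.035 0 -0.035 0"
}}

```text
time: 16.8
eef_pos: [0.5285, 0.0761, 0.1498]
tcp_rot: [0.921, 0.084, 0.378, -0.035]
contact_force: [-2.6, -4.4, -10.9]
opening: -0.002
```

>>> {"method": "servo_tool", "body": {
  "increments": "0 0 0 0.02 0 -0.02 0; 0 0 0 0.02 0 -0.02 0; 0 0 0 0.02 0 -0.02 0; 0 0 0 0.02 0 -0.02 0; 0 0 0 0.02 0 -0.02 0"
}}

```text
time: 17.22
eef_pos: [0.5285, 0.0761, 0.1501]
tcp_rot: [0.921, 0.084, 0.378, -0.035]
contact_force: [-2.6, -4.6, -12.2]
opening: 0.001
```

```bash
python3 chk.py
```

```text
t 17.22 hood [-0.0563  0.0008  0.1501] F [ -2.6  -4.6 -12.2] q [-0.15 -0.21  2.42  0.91  0.3   0.44] op 0.001
turn [-0.0019  0.0057  0.    ] shift cm [-1.88  0.09  2.38]
lip top 163 [0.163  0.1644 0.1657]  (shut .0705)
```

>>> {"method": "servo_tool", "body": {
  "increments": "0 0 0 -0.03 0 0 0; 0 0 0 -0.06 0 0 0; 0 0 0 -0.1 0 0 0; 0 0 0 -0.15 0 0 0; 0 0 0 -0.2 0 0 0; 0 0 0 -0.3 0 0 0; 0 0 0 -0.4 0 0 0; 0 0 0 -0.6 0 0 0; 0 0 0 -0.8 0 0 0; 0 0 0 -1 0 0 0"
}}

```text
time: 18.1
eef_pos: [0.5265, 0.0737, 0.1502]
tcp_rot: [0.919, 0.083, 0.385, -0.033]
contact_force: [-0.4, -1.1, -0.5]
opening: -0.002
```

```bash
python3 chk.py
```

```text
t 18.1 hood [-0.0587 -0.0012  0.1502] F [-0.4 -1.1 -0.5] q [-0.16 -0.22  2.43  0.96  0.29  0.39] op -0.002
turn [ 0.0038 -0.0078  0.0006] shift cm [-1.75 -0.13  2.52]
lip top 162 [0.1623 0.1636 0.1647]  (shut .0705)
```

>>> {"method": "servo_tool", "body": {
  "increments": "0 0 0 0 0 0 0; 0 0 0 0 0 0 0; 0 0 0 0 0 0 0"
}}

```text
time: 18.4
eef_pos: [0.5244, 0.0742, 0.1473]
tcp_rot: [0.92, 0.084, 0.382, -0.034]
contact_force: [-0.6, -0.1, 1.4]
opening: 0.003
```

```bash
python3 chk.py; python3 -c "
from h import *
inc(hood(-.062,0,.11),ori(45))"
```

```text
t 18.4 hood [-0.0606 -0.0003  0.1473] F [-0.6 -0.1  1.4] q [-0.16 -0.22  2.43  0.96  0.29  0.39] op 0.003
turn [ 0.0011 -0.002   0.0003] shift cm [-1.39 -0.03  2.46]
lip top 168 [0.1621 0.1635 0.1648]  (shut .0705)
t 18.45 hood [-0.0609 -0.0002  0.1468] F [-0.1  0.1  0.3] q [-0.16 -0.22  2.43  0.96  0.29  0.39] op 0.003
turn [ 0.0007 -0.0012  0.0003] shift cm [-2.68 -0.02  2.52]
```

>>> {"method": "servo_tool", "body": {
  "increments": "0 0 0 -0.2 0 0.2 0; 0 0 0 -0.4 0 0.4 0; 0 0 0 -0.7 0 0.7 0; 0 0 0 -1 0 1 0; 0 0 0 -1.3 0 1.3 0; 0 0 0 -1.6 0 1.6 0; 0 0 0 -2 0 2 0; 0 0 0 -2 0 2 0; 0 0 0 -2 0 2 0; 0 0 0 -2 0 2 0"
}}

```text
time: 19.28
eef_pos: [0.5233, 0.0746, 0.1174]
tcp_rot: [0.92, 0.084, 0.381, -0.035]
contact_force: [0.5, 1.0, 0.0]
opening: -0.0
```

```bash
python3 chk.py; python3 - <<'E'
from h import *
from plant import ctrl
for n in("scene","wrist","top"):
    p,z=ctrl.read_camera(n);cv2.imwrite(f"pics/{n}9.png",p[:,:,::-1])
E
```

```text
t 19.28 hood [-0.0617  0.0002  0.1174] F [0.5 1.  0. ] q [-0.16 -0.15  2.45  1.21  0.26  0.13] op -0.0
turn [-0.0001  0.001   0.0001] shift cm [0.8  0.02 0.43]
lip top 166 [0.1619 0.1631 0.1651]  (shut .0705)
```

View pics/scene9.png

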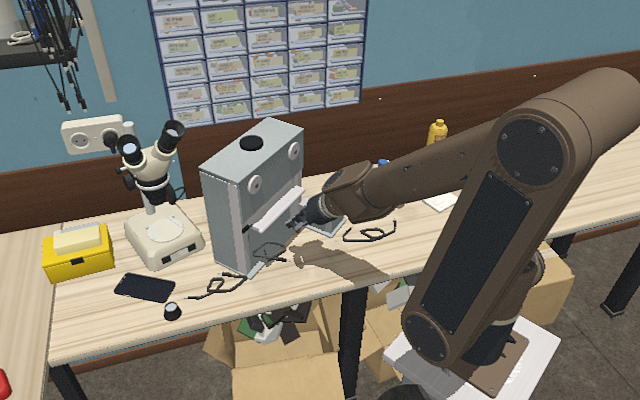

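View pics/wrist9.png

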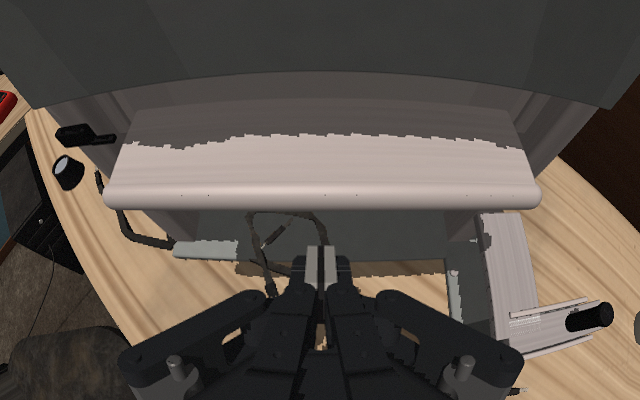

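```bash
cat > avg.py <<'E'
from h import *
from plant import ctrl
i=ctrl.camera_info("scene");r=[]
for k in range(8):
    p,z=ctrl.read_camera("scene")
    H=(cloud(i,z)[150:290,220:340]-O)@np.stack([XH,YH,ZH],1)
    m=(H[...,0]>-.035)&(H[...,0]<-.008)&(H[...,1]>.03)&(H[...,1]<.09)&(H[...,2]<.19)&(H[...,2]>.05)
    v=H[m][:,2];r.append(np.median(v))
print(np.round(r,5),np.mean(r),ctrl.get_state()["time"])
E
python3 avg.py
```

```text
[0.16358 0.16349 0.16324 0.16346 0.16352 0.16385 0.16327 0.16348] 0.16348567355745552 19.8833
```

>>> {"method": "servo_tool", "body": {
  "increments": "0 0 0 0.4 0 -0.24 0; 0 0 0 0.8 0 -0.5 0; 0 0 0 1.2 0 -0.7 0; 0 0 0 1.6 0 -1 0; 0 0 0 2 0 -1.2 0; 0 0 0 2.3 0 -1.5 0; 0 0 0 2.4 0 -1.6 0; 0 0 0 2.4 0 -1.6 0; 0 0 0 2.4 0 -1.6 0; 0 0 0 2.4 0 -1.6 0"
}}

```text
time: 20.72
eef_pos: [0.5286, 0.0757, 0.1453]
tcp_rot: [0.92, 0.084, 0.38, -0.035]
contact_force: [-0.5, 0.2, 0.2]
opening: -0.003
```

```bash
python3 -c "
from h import *
inc(hood(-.0562,0,.1492),ori(45))"
```

```text
t 20.72 hood [-0.0562  0.0003  0.1453] F [-0.5  0.2  0.2] q [-0.15 -0.2   2.42  0.96  0.29  0.39] op -0.003
turn [-0.0004  0.0014  0.0001] shift cm [ 0.28  0.03 -0.27]
```

>>> {"method": "servo_tool", "body": {
  "increments": "0 0 0 0.07 0 -0.07 0; 0 0 0 0.14 0 -0.14 0; 0 0 0 0.18 0 -0.18 0; 0 0 0 0.18 0 -0.18 0; 0 0 0 0.18 0 -0.18 0"
}}

```text
time: 21.13
eef_pos: [0.5289, 0.0757, 0.1483]
tcp_rot: [0.92, 0.084, 0.381, -0.035]
contact_force: [-0.5, 0.0, 0.1]
opening: -0.002
```

>>> {"method": "servo_tool", "body": {
  "increments": "0 0 0 0.03 0 -0.03 0; 0 0 0 0.06 0 -0.06 0; 0 0 0 0.06 0 -0.06 0; 0 0 0 0.06 0 -0.06 0"
}}

```text
time: 21.47
eef_pos: [0.5287, 0.0757, 0.1488]
tcp_rot: [0.92, 0.084, 0.381, -0.035]
contact_force: [-1.0, -0.3, 0.3]
opening: 0.001
```

>>> {"method": "servo_tool", "body": {
  "increments": "0 0 0 0.03 0 -0.03 0; 0 0 0 0.06 0 -0.06 0; 0 0 0 0.06 0 -0.06 0; 0 0 0 0.06 0 -0.06 0"
}}

```text
time: 21.8
eef_pos: [0.5283, 0.0757, 0.1492]
tcp_rot: [0.92, 0.084, 0.38, -0.035]
contact_force: [-1.5, -0.9, -0.8]
opening: -0.0
```

>>> {"method": "servo_tool", "body": {
  "increments": "0 0 0 0.02 0 -0.02 0; 0 0 0 0.04 0 -0.04 0; 0 0 0 0.04 0 -0.04 0; 0 0 0 0.04 0 -0.04 0"
}}

```text
time: 22.13
eef_pos: [0.5281, 0.0758, 0.1495]
tcp_rot: [0.921, 0.084, 0.38, -0.035]
contact_force: [-1.8, -1.5, -5.3]
opening: 0.002
```

>>> {"method": "servo_tool", "body": {
  "increments": "0 0 0 0.03 0 -0.03 0; 0 0 0 0.03 0 -0.03 0; 0 0 0 0.03 0 -0.03 0; 0 0 0 0.03 0 -0.03 0"
}}

```text
time: 22.47
eef_pos: [0.528, 0.0758, 0.1497]
tcp_rot: [0.921, 0.084, 0.38, -0.035]
contact_force: [-2.5, -1.2, -7.7]
opening: 0.002
```

```bash
python3 avg.py; python3 -c "
from h import *
inc(hood(-.0562,0,.1492),ori(45))"
```

```text
[0.16356 0.16359 0.16357 0.16377 0.16384 0.16352 0.16374 0.16367] 0.1636581527940488 22.8667
t 22.87 hood [-0.0567  0.0006  0.1499] F [-4.6 -0.5 -7.9] q [-0.15 -0.22  2.42  0.92  0.3   0.43] op -0.003
turn [-0.0012  0.0027  0.0002] shift cm [-0.01  0.06  0.09]
```

>>> {"method": "servo_tool", "body": {
  "increments": "0 0 0 -0.03 0 0 0; 0 0 0 -0.06 0 0 0; 0 0 0 -0.1 0 0 0; 0 0 0 -0.15 0 0 0; 0 0 0 -0.2 0 0 0; 0 0 0 -0.3 0 0 0; 0 0 0 -0.4 0 0 0; 0 0 0 -0.6 0 0 0; 0 0 0 -0.8 0 0 0; 0 0 0 -0.8 0 0 0"
}}

```text
time: 23.7
eef_pos: [0.5251, 0.0738, 0.1478]
tcp_rot: [0.919, 0.083, 0.383, -0.034]
contact_force: [-0.3, -0.4, 0.1]
opening: 0.003
```

>>> {"method": "servo_tool", "body": {
  "increments": "0 0 0 0 0 0 0; 0 0 0 -0.2 0 0.2 0; 0 0 0 -0.5 0 0.5 0; 0 0 0 -0.8 0 0.8 0; 0 0 0 -1.1 0 1.1 0; 0 0 0 -1.4 0 1.4 0; 0 0 0 -1.4 0 1.4 0; 0 0 0 -1.4 0 1.4 0; 0 0 0 -1.4 0 1.4 0; 0 0 0 -1.4 0 1.4 0"
}}

```text
time: 24.53
eef_pos: [0.5236, 0.0745, 0.126]
tcp_rot: [0.92, 0.084, 0.381, -0.035]
contact_force: [0.3, -0.2, -0.1]
opening: 0.001
```

```bash
python3 avg.py; python3 -c "
from h import *
inc(hood(-.0562,0,.1492),ori(45))
from plant import ctrl
p,z=ctrl.read_camera('wrist');cv2.imwrite('pics/w10.png',p[:,:,::-1])
p,z=ctrl.read_camera('top');cv2.imwrite('pics/t10.png',p[:,:,::-1])
"
```

```text
[0.16352 0.16341 0.16352 0.16348 0.16334 0.1636  0.16362 0.16348] 0.16349580646629752 24.9333
t 24.93 hood [-0.0617  0.0002  0.1255] F [-0.1 -0.4 -0.1] q [-0.16 -0.17  2.44  1.13  0.26  0.21] op 0.001
turn [-0.0002  0.0007  0.0003] shift cm [ 2.06  0.02 -1.29]
```

View pics/w10.png

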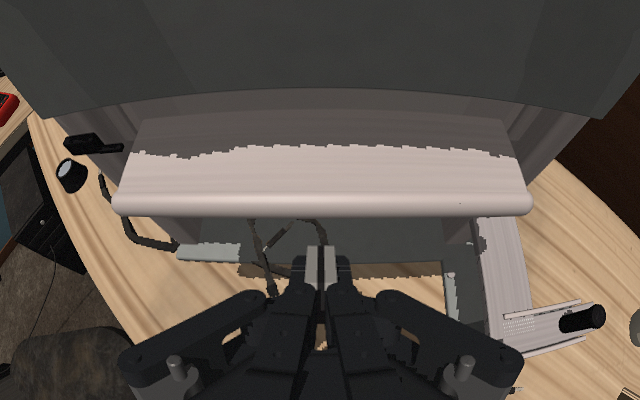

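View pics/t10.png

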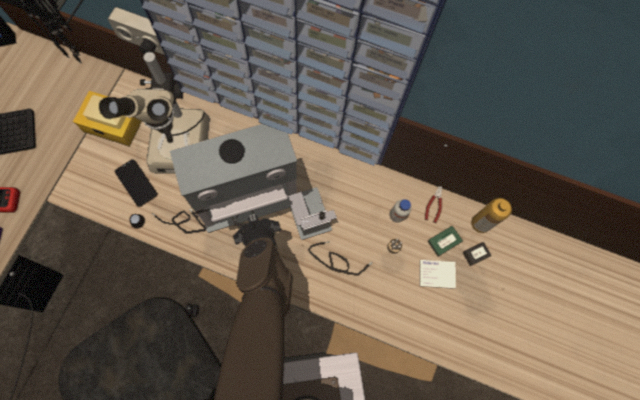

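```bash
python3 -c "
from plant import ctrl
print(ctrl.sign_off())"
```

```text
the job is handed in; nothing more can be done
None
```

The job is handed in at about 25 s of the 59 s allowed, with the sash left up and, by my checks, bearing on the stop. `sign_off` gave no verdict, and the force on the stop and the catch position are inferred, not read directly.

- **Catch:** I pushed the knob to the right until it met its end stop. Over the last 2 mm of commanded travel it moved only 0.2 mm while the force rose from 5 to 9.5 N. The last pictures show the blade clear of the lip.
- **Pressing the sash:** I raised it from under the lip with the closed fingers, at a steady lift of about 4.5 N. Near a sash height of 93 mm the upward force climbed to 12 N, which puts about 7 to 8 N on the stop. I held that for about 0.4 s.
- **Letting go:** The lip settled about 0.9 mm after release, give or take 0.2 mm, where I expected about 0.6 mm. That left the remaining contact in doubt, so I pushed up again with 7.9 N. The lip rose only about 0.2 mm with no free travel, so it was still on the stop, at an estimated 2 to 3.5 N.
- **Final state:** After the second release the lip came back to the same height within camera noise (0.16349 m before, 0.16350 m after) and showed no creep. The fingers are clear and read about 0 N.
- **Bystanders:** The white bottle and the pot look unmoved in the top view. The brown bottle still stands upright inside the box, and nothing came near it.

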